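# Run a burst on the press-to-run blender

## Robot

A 7-joint arm with a two-finger parallel gripper is mounted at the origin on the work surface. World frame = base frame: x ahead of the robot, y to its left, z up, the work surface at z = 0. Lengths are in m, angles in rad, forces in N, time in s.
With the tool pointing down it reaches from about 0.425 to 0.975 m from the base axis. Payload 16.7 kg.
Tool frame: the origin (TCP) lies midway between the tips of the shut fingers; the grasp point (between the pads) lies 19 mm behind it; z points along the fingers, x is the direction in which the jaws open and shut, and the axes are right-handed (so a half turn about z gives the same grasp; the last joint's range is limited). The gripper opens to 85 mm and grips with 20 to 120 N. Pads are 22 mm wide; open, the fingers measure 114 mm over their backs; the gripper's body (76 mm by 85 mm) begins 54 mm behind the grasp point. The pads swing forward as they close: fully open they stand 13 mm farther back than shut.
Start: joints at [1.133, 0.426, 0.074, 1.606, -0.034, 1.111, -0.067], TCP at [0.192, -0.647, 0.231] pointing down, gripper open.
Joint ranges: [-2.85, 2.85], [-0.5, 2.14], [-1.23, 1.37], [0.21, 2.46], [-1.02, 4.16], [0.16, 2.05], [-2.73, 2.73]. Speed limits (rad/s): [1.89, 1.89, 2.39, 2.39, 3.01, 3.01, 3.01].

## Interface

Orientations are given as a unit quaternion [x, y, z, w].
In Python, from bench import monitor, viewer, ctrl, find_in, place_of gives the robot as it stands.
- The arm moves only by the tool drive_tool, never from a script. Its argument "motion" is a list of rows, each a list of 7 numbers: the shift along the tool's x, y, z in mm, then the turn, a rotation vector about the tool's x, y, z in rad, then the opening, from 0 (shut) to 1 (fully open). In form: [[dx, dy, dz, rx, ry, rz, fingers], ...]. A call has 1 to 5 rows; each row shifts and turns the pose as measured when the row begins, along the tool's axes as they then stand; what a row does not reach is not made up. A row lasts 1/8 s, in which the tool goes at most 62.5 mm and 10.7 degrees, less where a joint would pass 70% of its speed; a pose out of reach is approached as far as the arm can. A call with a gripper value outside its range is refused whole. The fingers move at their own pace and stop on an object; "squeeze" is the grip in N (left out, the last holds). Time passes only in rows, so rows that do not move let the fingers close. It gives the time, the measured TCP pose, the force and the opening at its end, in the units of the state.
- monitor.sense(): the state, without advancing time (a new reading comes with each control period).
- viewer.camera(name): name is "side" or "top" or "wrist"; returns a dict with "img" (400x640x3 uint8, red, green, blue), "depth" (400x640 float32, m along the optical axis (not along the pixel's ray), 0 where there is no reading), "fx", "fy", "cx", "cy" (pixels), "extrinsics" (4x4, takes a point from world to camera coordinates). Camera axes: x right, y up, looking along -z (the intrinsics and any distortion apply to the point x, -y, -z); pixel columns grow to the right and rows downward; lengths in m; the calibration is good to about 2 mm. A picture is of the moment at which its call begins.
- ctrl.finish_job(): hands the job in, once; it reports no verdict.
Trained networks look in a picture, given as the dict that the camera call returned (one of the last four; its "shot" number tells which), for a name from the list of things; names that differ only in an ending like _2 or _b are one class to them, and where a whole thing is asked for, a point or a joint stands for the part that bears it (a point fixed in the world has none). Each returns a list of dicts, best first, with "score" (0 to 1); they miss things now and then, are a little off and sometimes report something else, mostly with a low value. They report only what shows in the picture. A call takes as long as a camera call. They do not tell look-alikes from the thing itself.
- find_in(label, picture): "centre" ([row, column] in pixels, amid what is visible of it).
- place_of(label, picture): "centre" ([row, column] in pixels: a listed point, or the origin of a listed thing).
The state is a dict: "t": time; "joints": joint angles; "joint_velocities": joint speeds; "joint_efforts": joint torques, N m; "ee_pos": TCP position; "tool_rot": TCP orientation; "wrist_force": force on the tool from outside, world axes, zero at the start; "moment": the same for the moment, N m; "opening": opening from 0.0 (shut) to 1.0 (fully open).
Only numpy, scipy, OpenCV 4.12 (cv2) and the standard library are available. Lean on these libraries where they do the work, as an engineer would, in place of code of your own. Each camera call takes 0.05 s, during which the arm holds its last target.

## Task

Take the white lid off the blender base by its knob and set it aside, right way up, flat on the bare counter. Then hold the blender cup upright in the gripper and press it down on the orange sprung plate inside the collar until the plate is fully down, keep it there about two seconds without leaning hard on it (you will feel it bottom out; 40 N is too much), and finally stand the cup upright, wholly on the cork coaster. Set things down rather than drop them, and leave everything else on the counter where it is.

Things in the scene. Friction and masses are not known exactly. Their poses are not given: they have to be found in the camera images.
- base: Blender base, fixed on the counter, left or right: round steel housing, 132 mm across at the foot, with an upright black collar on top (108 mm outside, 84 mm inside diameter), rim 100 mm above the counter, open well inside with its floor at 60 mm. An orange sprung plate, 76 mm across, lies in the well on the same axis. Origin: centre of the underside, on the counter; z up.
- plate (a joint): Travel of the orange plate below its resting height, m: 0 up, 0.010 fully down. Spring: starts to move at 3 N, bottoms out at 11 N on a rigid stop, rises when let go. A hidden adjuster, different each time, sets the resting top of the plate anywhere from 72 to 92 mm above the counter (8 to 28 mm below the rim), so the height of the stop is unknown and must be felt.
- lid: Loose white lid, lying on the collar at first: disc 116 mm across, its top 10 mm above the origin, a 76 mm wide, 3 mm deep step below it, a black knob on its centre (neck 15 mm across; head 26 mm across from 16 to 40 mm above the origin). Origin: centre of the step's underside, 97 mm above the counter at first, 0 when flat on the counter; z up. About 0.14 kg.
- cup: Sealed blender cup standing upright on the counter in a row with two jars: black foot 62 mm across and 22 mm high, amber see-through body 58 mm across from 22 to 105 mm, closed tapered top up to 120 mm. Origin: centre of the underside; z along its axis, up. About 0.28 kg, varies.
- coaster: Round cork coaster, fixed, 100 mm across and 6 mm thick, on the other side of the middle from the blender base. Origin: centre of its underside, on the counter.
- salt_jar: White salt jar with a black cap, 58 mm across, 105 mm high; leave alone. Origin: centre of its underside.
- spice_jar: Pink jar with a steel cap, 58 mm across, 83 mm high; leave alone. Origin: centre of its underside.
- mug: Orange mug, 80 mm across, 85 mm high, handle at its +y; leave alone. Origin: centre of its underside.
- canister: Blue lidded canister, 88 mm across, 137 mm high; leave alone. Origin: centre of its underside.
- oil: Green oil bottle, 52 mm across, 170 mm high; leave alone. Origin: centre of its underside.
- spatula: Spatula lying on the counter; leave alone. Origin: on its underside; it lies along its x, handle to -x.
Not all that is in view belongs to the job. Several things look just like the coaster: the one meant starts farthest to the robot's right.

How it is judged:
On the way, in this order (a step that is already met when the one before it is completed fails the run):
1. the lid lies right way up on the bare counter, clear of the base, and is let go (height (world z) of lid below 0.004 m and angle between lid's own z axis and vertical below 0.1 rad and horizontal distance between lid and base above 0.128 m and linear speed of lid below 0.02 m/s and contact force between the fingers and lid below 0.1 N), for 0.2 s.
2. the cup, held upright in the fingers, presses the plate fully down (9 mm or more of its 10 mm) for a second (value of joint plate above 0.009 m and contact force between cup and base above 3 N and contact force between the fingers and cup above 1 N and horizontal distance between cup and base below 0.012 m and angle between cup's own z axis and vertical below 0.14 rad), for 1 s.
At the end, for the whole second after the job is handed in: The cup stands upright (within 0.06 rad) and at rest on the coaster, its centre within 21 mm of the coaster's (about wholly on it); the lid lies flat (within 0.1 rad), right way up and at rest on the bare counter, its centre at least 128 mm from the base's axis; the plate is up again (height (world z) of lid below 0.004 m and angle between lid's own z axis and vertical below 0.1 rad and horizontal distance between lid and base above 0.128 m and linear speed of each of lid, cup below 0.02 m/s and horizontal distance between cup and coaster below 0.021 m and angle between cup's own z axis and vertical below 0.06 rad and z of cup in the frame of coaster between 0.003 and 0.009 m and value of joint plate below 0.002 m); the robot touches nothing.
It fails at once if another thing on the counter is moved by more than 30 mm (distance of any of salt_jar, spice_jar, mug, canister, oil, spatula from where it was at the start of the episode above 0.03 m).
It fails at once if a standing jar, mug or bottle is tipped over (angle between any of salt_jar, spice_jar, mug, canister, oil's own z axis and vertical above 0.5 rad).
It fails at once if the cup is pressed on the base with more than 40 N (contact force between cup and base above 40 N).
It fails at once if the lid or the cup is dropped, thrown or knocked flying (faster than 0.6 m/s while no finger touches it) ((contact force between the fingers and lid below 0.05 N and linear speed of lid above 0.6 m/s) or (contact force between the fingers and cup below 0.05 N and linear speed of cup above 0.6 m/s)).
It also fails if it takes over 70 s, if anything falls off the work surface, if the arm or the gripper's body presses on something with over 40 N, if the wrist force passes 120 N, or if a joint passes its speed limit or range.

## Working session

There is one attempt and no reset: what is moved stays moved. The work goes in short steps, Python scripts to look and compute and a tool call to move; the robot and the scene stay as the last step left them, time stands still between calls to the robot, and variables do not carry over. Pictures are saved under pics/ and viewed, and the job is handed in when it is done.

Besides the shell and the picture viewer there is one more tool, called after "Call:" in YAML: its name, and indented under it one key for each argument. drive_tool: Moves the arm, as the interface text tells. Its arguments: {"type":"object","properties":{"motion":{"type":"array"},"squeeze":{"type":"number"}},"required":["motion"]}

```bash
ls; mkdir -p pics
cat > h.py <<'E'
import numpy as np, cv2, sys
sys.path.insert(0,'.')
from bench import monitor, viewer, ctrl, find_in, place_of
def save(p,name): cv2.imwrite('pics/'+name+'.png', cv2.cvtColor(p['img'],cv2.COLOR_RGB2BGR))
def ray(p,rc):
    E=np.array(p['extrinsics']);R=E[:3,:3];t=E[:3,3]
    d=np.array([(rc[1]-p['cx'])/p['fx'],-(rc[0]-p['cy'])/p['fy'],-1.])
    return -R.T@t, R.T@d
def atz(p,rc,z):
    o,d=ray(p,rc); return o+d*(z-o[2])/d[2]
def dep(p,rc):
    r,c=int(round(rc[0])),int(round(rc[1])); o,d=ray(p,rc); return o+d*p['depth'][r,c]
def cloud(p):
    E=np.array(p['extrinsics']);R=E[:3,:3];t=E[:3,3]
    r,c=np.mgrid[:400,:640]; D=p['depth']
    P=np.stack([(c-p['cx'])/p['fx']*D,-(r-p['cy'])/p['fy']*D,-D],-1)
    return (P-t)@R
E
python3 - <<'E'
from h import *
for n in ['top','side']:
    p=viewer.camera(n); save(p,n+'0'); print(n,[k for k in p if k not in('img','depth')],p['fx'],p['cx'],p['cy'])
    print(np.round(p['extrinsics'],3))
    for l in ['base','lid','cup','coaster','salt_jar','spice_jar','mug','canister','oil','spatula']:
        for f in (place_of,):
            for q in f(l,p)[:4]: print(l,np.round(q['centre']),round(q['score'],2),np.round(atz(p,q['centre'],0.097 if l=='lid' else 0),3))
print(monitor.sense())
E
```

```text
pics
top ['fx', 'fy', 'cx', 'cy', 'extrinsics', 'shot'] 474.1671353689129 321.68712412491067 201.47554681624646
[[-0.03  -1.     0.002  0.025]
 [ 0.996 -0.03   0.082 -0.515]
 [-0.082  0.005  0.997 -1.571]
 [ 0.     0.     0.     1.   ]]
base [212. 266.] 0.79 [0.489 0.201 0.   ]
lid [209. 263.] 0.69 [0.492 0.199 0.097]
lid [156. 321.] 0.52 [0.655 0.008 0.097]
cup [161. 275.] 0.91 [0.661 0.165 0.   ]
coaster [215. 384.] 0.87 [ 0.465 -0.201  0.   ]
coaster [278. 262.] 0.73 [0.267 0.216 0.   ]
salt_jar [164. 361.] 0.52 [ 0.643 -0.13   0.   ]
spice_jar [161. 319.] 0.65 [0.656 0.014 0.   ]
spice_jar [125. 396.] 0.52 [ 0.775 -0.255  0.   ]
mug [188. 187.] 0.94 [0.576 0.467 0.   ]
canister [166. 441.] 0.56 [ 0.628 -0.402  0.   ]
oil [144. 237.] 0.56 [0.724 0.293 0.   ]
oil [212. 265.] 0.16 [0.489 0.204 0.   ]
spatula [126. 399.] 0.95 [ 0.769 -0.264  0.   ]
spatula [214. 382.] 0.36 [ 0.469 -0.196  0.   ]
side ['fx', 'fy', 'cx', 'cy', 'extrinsics', 'shot'] 498.9718240654613 319.9911407222125 201.3494117701543
[[-0.801 -0.599 -0.009  0.414]
 [ 0.394 -0.538  0.745 -0.26 ]
 [-0.451  0.593  0.667 
[... 651 characters left out ...]
248913,  0.42609842,  0.0739113 ,  1.60600641, -0.03412488,
        1.11081745, -0.06710854]), 'joint_velocities': array([-2.76566571e-04,  1.94283370e-03,  7.26994050e-04, -3.25431944e-05,
       -2.71785584e-04,  4.94773992e-04,  2.01348223e-03]), 'joint_efforts': array([-2.84112930e-04, -9.49513721e+01,  3.75807300e+00, -4.63862121e+01,
        1.92591303e-02,  2.77413164e-03,  5.55077520e-05]), 'ee_pos': array([ 0.19221435, -0.64700606,  0.23130034]), 'tool_rot': array([ 8.01475130e-01, -5.98028105e-01, -1.61559398e-05, -4.00522555e-05]), 'wrist_force': array([ 0.03038127, -0.26227057, -0.89574982]), 'moment': array([-0.02362359, -0.02076786, -0.05834028]), 'opening': 0.9975053711203228}
```

View pics/top0.png

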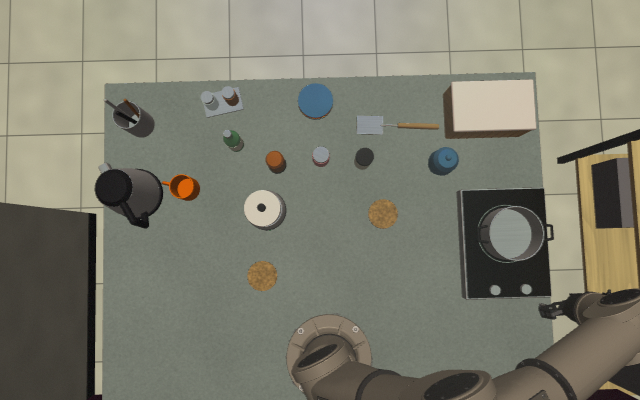

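View pics/side0.png

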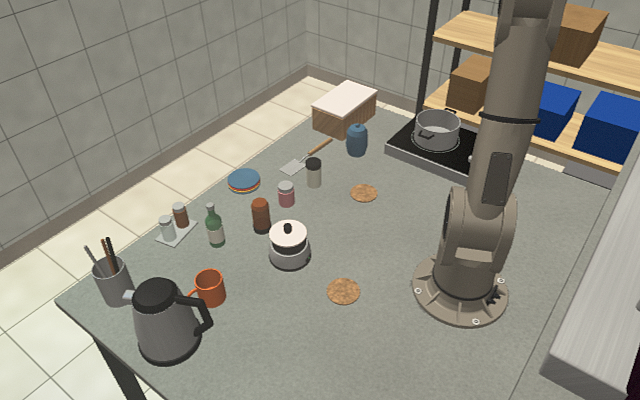

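```bash
cat > fit.py <<'E'
from h import *
def circ(P,c,rr,zlo,zhi):
    m=(np.hypot(P[...,0]-c[0],P[...,1]-c[1])<rr)&(P[...,2]>zlo)&(P[...,2]<zhi)
    Q=P[m]; 
    if len(Q)<8: return None
    (x,y),r=cv2.minEnclosingCircle(Q[:,:2].astype(np.float32)); return np.round([x,y,r,np.median(Q[:,2]),len(Q),*Q[:,:2].mean(0)],4)
E
python3 - <<'E'
from fit import *
p=viewer.camera('top'); P=cloud(p); s=viewer.camera('side'); S=cloud(s)
for n,A in(('top',P),('side',S)):
    print(n,'table',np.median(A[(abs(A[...,0]-.4)<.05)&(abs(A[...,1])<.05)][:,2]))
    print(' lid',circ(A,(.49,.2),.08,.098,.116),'knob',circ(A,(.49,.2),.05,.127,.145))
    print(' cup',circ(A,(.648,.16),.05,.03,.105),'top',circ(A,(.648,.16),.05,.112,.14))
    print(' coaster',circ(A,(.465,-.2),.08,.0035,.012))
    print(' spice',circ(A,(.655,.016),.05,.06,.1),' salt',circ(A,(.64,-.12),.05,.08,.12),' oil',circ(A,(.725,.295),.05,.02,.2),' mug',circ(A,(.578,.466),.05,.07,.1), 'can',circ(A,(.645,-.395),.06,.1,.15))
# coaster by colour
hsv=cv2.cvtColor(p['img'],cv2.COLOR_RGB2HSV); m=cv2.inRange(hsv,(8,90,80),(22,255,255)); n,l,st,c=cv2.connectedComponentsWithStats(m)
for i in range(1,n):
    if st[i,4]>60: print(st[i],c[i],np.round(atz(p,c[i][::-1],.006),4))
cv2.imwrite('pics/crop0.png',cv2.cvtColor(cv2.resize(np.vstack([p['img'][110:290,150:450],s['img'][120:300,190:490]]),None,fx=1.6,fy=1.6,interpolation=cv2.INTER_CUBIC),cv2.COLOR_RGB2BGR))
E
```

```text
top table 1.6079551028643628
 lid [4.942e-01 2.010e-01 5.820e-02 1.086e-01 9.670e+02 4.940e-01 2.003e-01] knob [4.948e-01 2.000e-01 1.330e-02 1.391e-01 5.400e+01 4.939e-01 1.999e-01]
 cup [6.470e-01 1.582e-01 2.930e-02 6.970e-02 6.900e+01 6.292e-01 1.486e-01] top [6.469e-01 1.580e-01 2.740e-02 1.208e-01 2.160e+02 6.463e-01 1.573e-01]
 coaster [ 4.650e-01 -2.000e-01  8.010e-02  6.600e-03  8.210e+02  4.665e-01
 -1.957e-01]
 spice [6.637e-01 9.200e-03 2.850e-02 8.420e-02 2.410e+02 6.620e-01 9.700e-03]  salt [ 6.502e-01 -1.311e-01  2.930e-02  1.060e-01  2.690e+02  6.491e-01
 -1.305e-01]  oil [7.215e-01 2.948e-01 2.660e-02 1.134e-01 3.150e+02 7.139e-01 2.892e-01]  mug [5.766e-01 4.681e-01 4.750e-02 8.410e-02 1.730e+02 5.738e-01 4.656e-01] can [ 6.336e-01 -3.915e-01  4.160e-02  1.180e-01  4.920e+02  6.313e-01
 -3.877e-01]
side table -0.001580854657199572
 lid [4.915e-01 1.994e-01 6.080e-02 1.053e-01 7.520e+02 4.885e-01 2.040e-01] knob [4.909e-01 2.006e-01 1.360e-02 1.350e-01 4.700e+01 4.904e-01 2.015e-01]
 cup [6.415e-01 1.621e-01 2.970e-02 6.870e-02 2.980e+02 6.305e-01 1.721e-01] top [6.4
[... 463 characters left out ...]
1 4.652e-01] can [ 6.293e-01 -3.860e-01  3.910e-02  1.139e-01  2.070e+02  6.247e-01
 -3.808e-01]
[398 123  41   6 196] [418.34183673 125.43877551] [ 0.7689 -0.3306  0.006 ]
[631 139   9 109 536] [636.36940299 177.77798507] [ 0.5659 -1.0654  0.006 ]
[266 151  18  18 249] [274.26104418 159.12851406] [0.6665 0.1667 0.006 ]
[ 577  153   63  141 4546] [604.90761109 239.24813022] [ 0.3606 -0.9416  0.006 ]
[161 174  39  26 476] [182.15546218 186.50840336] [0.5817 0.4814 0.006 ]
[368 199  30  30 660] [382.52575758 213.42575758] [ 0.47   -0.1953  0.006 ]
[247 261  30  30 694] [261.77809798 275.60662824] [0.2739 0.217  0.006 ]
[599 381  37  14 166] [614.72289157 387.57831325] [-0.1256 -0.9355  0.006 ]
```

View pics/crop0.png

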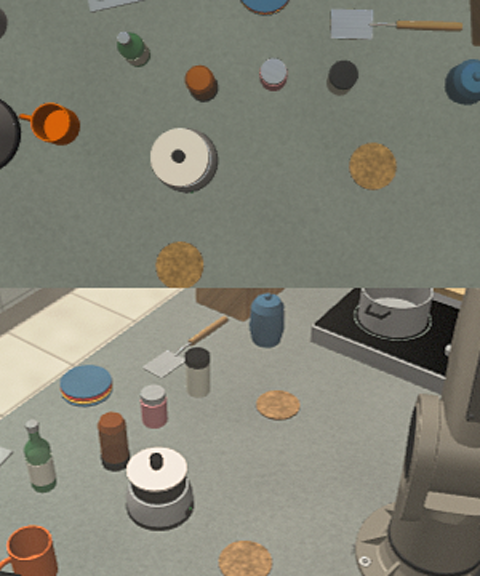

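```bash
cat > plan.py <<'E'
import sys
from h import *
from scipy.spatial.transform import Rotation as R
# usage: plan.py n x y z yaw  (yaw of tool x in world; 'r' = radial) 
def plan(n,tgt,yaw):
    s=monitor.sense(); p=np.array(s['ee_pos']); r=R.from_quat(s['tool_rot'])
    if yaw=='r': yaw=np.arctan2(tgt[1],tgt[0])
    rt=R.from_euler('z',yaw)*R.from_quat([1,0,0,0])
    rv=(r.inv()*rt).as_rotvec()
    d=np.array(tgt)-p
    print('t',round(s['t'],2),'pos',np.round(p,4),'f',np.round(s['wrist_force'],1),'op',round(s['opening'],3),'tilt',np.round(r.apply([0,0,1])[:2],3))
    for i in range(n):
        ri=r*R.from_rotvec(rv*i/n)
        a=ri.inv().apply(d/n)*1000
        print([*np.round(a,1),*np.round(rv/n,3)])
if __name__=='__main__':
    a=sys.argv; plan(int(a[1]),[float(v) for v in a[2:5]],'r' if a[5]=='r' else float(a[5]))
E
python3 - <<'E'
from h import *
p=viewer.camera('side');A=cloud(p)
m=(A[...,0]>.25)&(A[...,0]<.6)&(A[...,1]<-.45)&(A[...,1]>-.8)&(A[...,2]<.4)
print(np.percentile(A[m][:,2],[50,90,99,100])); print(monitor.sense()['t'])
E
python3 plan.py 5 0.32 -0.48 0.28 r
```

```text
[0.0565939  0.12584668 0.13997299 0.14763869]
1.25
t 1.25 pos [ 0.1922 -0.647   0.2313] f [-1.1  0.6  0.1] op 0.996 tilt [0. 0.]
[np.float64(-24.7), np.float64(-34.0), np.float64(-9.7), np.float64(-0.0), np.float64(0.0), np.float64(-0.06)]
[np.float64(-22.7), np.float64(-35.4), np.float64(-9.7), np.float64(-0.0), np.float64(0.0), np.float64(-0.06)]
[np.float64(-20.5), np.float64(-36.7), np.float64(-9.7), np.float64(-0.0), np.float64(0.0), np.float64(-0.06)]
[np.float64(-18.3), np.float64(-37.9), np.float64(-9.7), np.float64(-0.0), np.float64(0.0), np.float64(-0.06)]
[np.float64(-16.0), np.float64(-38.9), np.float64(-9.7), np.float64(-0.0), np.float64(0.0), np.float64(-0.06)]
```

Call:
drive_tool:
  motion:
    - [-25, -34, -10, 0, 0, -0.06, 1]
    - [-23, -35, -10, 0, 0, -0.06, 1]
    - [-20, -37, -10, 0, 0, -0.06, 1]
    - [-18, -38, -10, 0, 0, -0.06, 1]
    - [-16, -39, -10, 0, 0, -0.06, 1]

```text
t: 1.88
ee_pos: [0.3205, -0.4769, 0.2815]
tool_rot: [0.883, -0.47, -0.001, 0.0]
wrist_force: [0.8, -0.5, 0.7]
opening: 1.001
```

```bash
python3 plan.py 9 0.4925 0.2 0.25 r; python3 -c "
from h import *
print(np.round(monitor.sense()['joints'],2))"
```

```text
t 1.88 pos [ 0.3205 -0.4769  0.2815] f [ 0.8 -0.5  0.7] op 1.001 tilt [-0.002  0.   ]
[np.float64(-51.7), np.float64(-57.9), np.float64(3.5), np.float64(0.0), np.float64(0.0), np.float64(-0.152)]
[np.float64(-42.4), np.float64(-65.0), np.float64(3.5), np.float64(0.0), np.float64(0.0), np.float64(-0.152)]
[np.float64(-32.1), np.float64(-70.7), np.float64(3.5), np.float64(0.0), np.float64(0.0), np.float64(-0.152)]
[np.float64(-21.1), np.float64(-74.7), np.float64(3.5), np.float64(0.0), np.float64(0.0), np.float64(-0.152)]
[np.float64(-9.5), np.float64(-77.0), np.float64(3.5), np.float64(0.0), np.float64(0.0), np.float64(-0.152)]
[np.float64(2.2), np.float64(-77.6), np.float64(3.5), np.float64(0.0), np.float64(0.0), np.float64(-0.152)]
[np.float64(13.9), np.float64(-76.4), np.float64(3.5), np.float64(0.0), np.float64(0.0), np.float64(-0.152)]
[np.float64(25.3), np.float64(-73.4), np.float64(3.5), np.float64(0.0), np.float64(0.0), np.float64(-0.152)]
[np.float64(36.0), np.float64(-68.7), np.float64(3.5), np.float64(0.0), np.float64(0.0), np.float64(-0.152)]
[ 0.92  0.22 -0.06  1.77  0.02  1.15 -0.13]
```

Call:
drive_tool:
  motion:
    - [-38, -44, 2, 0, 0, -0.11, 1]
    - [-33, -48, 2, 0, 0, -0.11, 1]
    - [-27, -51, 2, 0, 0, -0.11, 1]
    - [-20, -54, 3, 0, 0, -0.11, 1]
    - [-14, -56, 3, 0, 0, -0.11, 1]

```text
t: 2.5
ee_pos: [0.4008, -0.1906, 0.2707]
tool_rot: [0.979, -0.204, 0.001, 0.002]
wrist_force: [0.9, -0.4, 0.1]
opening: 1.001
```

```bash
python3 plan.py 7 0.4925 0.2 0.24 r
```

```text
t 2.5 pos [ 0.4008 -0.1906  0.2707] f [ 0.9 -0.4  0.1] op 1.001 tilt [ 0.002 -0.004]
[np.float64(-10.3), np.float64(-56.4), np.float64(4.2), np.float64(0.001), np.float64(-0.0), np.float64(-0.114)]
[np.float64(-3.8), np.float64(-57.2), np.float64(4.2), np.float64(0.001), np.float64(-0.0), np.float64(-0.114)]
[np.float64(2.7), np.float64(-57.3), np.float64(4.3), np.float64(0.001), np.float64(-0.0), np.float64(-0.114)]
[np.float64(9.2), np.float64(-56.6), np.float64(4.3), np.float64(0.001), np.float64(-0.0), np.float64(-0.114)]
[np.float64(15.5), np.float64(-55.2), np.float64(4.3), np.float64(0.001), np.float64(-0.0), np.float64(-0.114)]
[np.float64(21.7), np.float64(-53.0), np.float64(4.3), np.float64(0.001), np.float64(-0.0), np.float64(-0.114)]
[np.float64(27.6), np.float64(-50.2), np.float64(4.4), np.float64(0.001), np.float64(-0.0), np.float64(-0.114)]
```

Call:
drive_tool:
  motion:
    - [-10, -56, 4, 0, 0, -0.114, 1]
    - [-4, -57, 4, 0, 0, -0.114, 1]
    - [3, -57, 4, 0, 0, -0.114, 1]
    - [9, -57, 4, 0, 0, -0.114, 1]
    - [15, -55, 4, 0, 0, -0.114, 1]

```text
t: 3.12
ee_pos: [0.4651, 0.0972, 0.2511]
tool_rot: [0.996, 0.088, 0.003, 0.003]
wrist_force: [0.6, -1.0, 0.5]
opening: 0.997
```

```bash
python3 plan.py 3 0.4925 0.2 0.22 r
```

```text
t 3.12 pos [0.4651 0.0972 0.2511] f [ 0.6 -1.   0.5] op 0.997 tilt [ 0.007 -0.006]
[np.float64(15.0), np.float64(-32.2), np.float64(10.2), np.float64(0.002), np.float64(-0.002), np.float64(-0.07)]
[np.float64(17.2), np.float64(-31.1), np.float64(10.3), np.float64(0.002), np.float64(-0.002), np.float64(-0.07)]
[np.float64(19.3), np.float64(-29.8), np.float64(10.3), np.float64(0.002), np.float64(-0.002), np.float64(-0.07)]
```

Call:
drive_tool:
  motion:
    - [15, -32, 10, 0.002, -0.002, -0.07, 1]
    - [17, -31, 10, 0.002, -0.002, -0.07, 1]
    - [19, -30, 10, 0.002, -0.002, -0.07, 1]
    - [0, 0, 0, 0, 0, 0, 1]

```text
t: 3.62
ee_pos: [0.4922, 0.208, 0.2204]
tool_rot: [0.98, 0.199, 0.001, -0.0]
wrist_force: [-0.5, 0.2, 0.3]
opening: 1.001
```

```bash
python3 - <<'E'
from fit import *
p=viewer.camera('wrist'); save(p,'w1'); A=cloud(p)
print('lid',circ(A,(.4925,.2),.08,.098,.116),'knob',circ(A,(.4925,.2),.04,.125,.15))
for l in ('lid','base','cup'):
    for q in place_of(l,p)[:2]: print(l,q['score'],np.round(q['centre']),atz(p,q['centre'],.097 if l=='lid' else 0))
E
python3 plan.py 3 0.4925 0.2 0.112 r
```

```text
lid [4.920e-01 1.997e-01 5.800e-02 1.072e-01 1.511e+04 4.907e-01 2.032e-01] knob [4.919e-01 2.001e-01 1.300e-02 1.370e-01 1.084e+03 4.914e-01 2.016e-01]
lid 0.6 [207. 318.] [0.49306168 0.19873389 0.097     ]
lid 0.21 [364. 383.] [0.60830719 0.08035577 0.097     ]
cup 0.94 [264. 424.] [0.64309147 0.15558388 0.        ]
t 3.83 pos [0.4926 0.2046 0.2213] f [ 0.5 -0.   0.4] op 1.0 tilt [ 0.003 -0.001]
[np.float64(-0.7), np.float64(1.3), np.float64(36.4), np.float64(0.001), np.float64(-0.001), np.float64(0.003)]
[np.float64(-0.7), np.float64(1.4), np.float64(36.4), np.float64(0.001), np.float64(-0.001), np.float64(0.003)]
[np.float64(-0.6), np.float64(1.4), np.float64(36.4), np.float64(0.001), np.float64(-0.001), np.float64(0.003)]
```

View pics/w1.png

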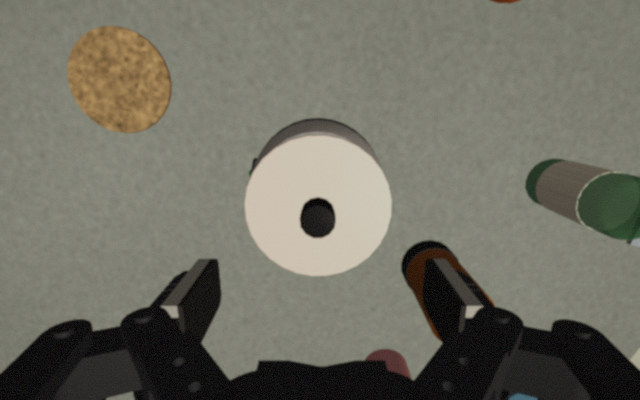

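Call:
drive_tool:
  motion:
    - [-0.5, 1, 36, 0.001, -0.001, 0, 1]
    - [-0.5, 1.5, 36, 0.001, -0.001, 0, 1]
    - [-0.5, 1.5, 30, 0, 0, 0, 1]
    - [0, 0, 5, 0, 0, 0, 1]

```text
t: 4.32
ee_pos: [0.4951, 0.1959, 0.1143]
tool_rot: [0.981, 0.192, 0.003, 0.001]
wrist_force: [0.1, -0.3, 0.0]
opening: 1.002
```

```bash
python3 plan.py 1 0.492 0.2 0.112 r
```

```text
t 4.33 pos [0.4951 0.1959 0.1143] f [ 0.1 -0.3  0. ] op 1.002 tilt [ 0.006 -0.001]
[np.float64(-1.4), np.float64(-5.0), np.float64(2.3), np.float64(0.003), np.float64(-0.005), np.float64(0.001)]
```

Call:
drive_tool:
  motion:
    - [-1.4, -5, 2, 0.003, -0.005, 0, 1]
    - [0, 0, 0, 0, 0, 0, 0.6]
  squeeze: 30

```text
t: 4.58
ee_pos: [0.4927, 0.2, 0.1141]
tool_rot: [0.981, 0.192, 0.001, 0.0]
wrist_force: [0.9, 1.1, -0.1]
opening: 0.821
```

```bash
python3 plan.py 1 0.492 0.2 0.112 r
```

```text
t 4.58 pos [0.4927 0.2    0.1141] f [ 0.9  1.1 -0.1] op 0.821 tilt [ 0.002 -0.   ]
[np.float64(-0.6), np.float64(-0.2), np.float64(2.1), np.float64(0.001), np.float64(-0.002), np.float64(-0.0)]
```

Call:
drive_tool:
  motion:
    - [-0.6, 0, 5, 0, -0.002, 0, 0.5]
    - [0, 0, 1, 0, 0, 0, 0.0]
    - [0, 0, 0, 0, 0, 0, 0]
    - [0, 0, 0, 0, 0, 0, 0]
  squeeze: 35

```text
t: 5.08
ee_pos: [0.493, 0.2001, 0.1095]
tool_rot: [0.981, 0.191, 0.001, 0.0]
wrist_force: [-0.4, -0.1, -1.3]
opening: 0.29
```

```bash
python3 plan.py 1 0.492 0.2 0.112 r
```

```text
t 5.08 pos [0.493  0.2001 0.1095] f [-0.4 -0.1 -1.3] op 0.29 tilt [ 0.002 -0.   ]
[np.float64(-0.9), np.float64(-0.3), np.float64(-2.5), np.float64(0.001), np.float64(-0.002), np.float64(-0.001)]
```

Call:
drive_tool:
  motion:
    - [0, 0, 0, 0, 0, 0, 0]
    - [0, 0, -8, 0, 0, 0, 0]
    - [0, 0, -25, 0, 0, 0, 0]
    - [0, 0, -25, 0, 0, 0, 0]

```text
t: 5.58
ee_pos: [0.4916, 0.1998, 0.1681]
tool_rot: [0.981, 0.192, -0.001, 0.0]
wrist_force: [1.1, 0.0, -2.6]
opening: 0.289
```

```bash
python3 plan.py 5 0.46 0.0 0.14 r
python3 - <<'E'
from h import *
p=viewer.camera('side'); save(p,'s2')
E
```

```text
t 5.58 pos [0.4916 0.1998 0.1681] f [ 1.1  0.  -2.6] op 0.289 tilt [-0.001 -0.001]
[np.float64(-20.9), np.float64(34.6), np.float64(5.7), np.float64(0.0), np.float64(0.0), np.float64(0.077)]
[np.float64(-18.2), np.float64(36.1), np.float64(5.7), np.float64(0.0), np.float64(0.0), np.float64(0.077)]
[np.float64(-15.3), np.float64(37.4), np.float64(5.7), np.float64(0.0), np.float64(0.0), np.float64(0.077)]
[np.float64(-12.4), np.float64(38.5), np.float64(5.6), np.float64(0.0), np.float64(0.0), np.float64(0.077)]
[np.float64(-9.4), np.float64(39.3), np.float64(5.6), np.float64(0.0), np.float64(0.0), np.float64(0.077)]
```

View pics/s2.png

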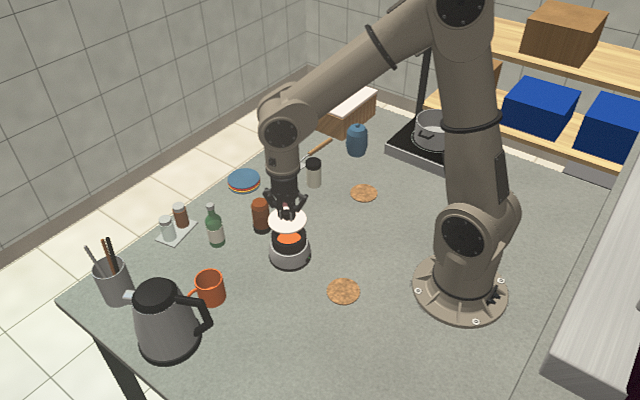

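Call:
drive_tool:
  motion:
    - [-21, 35, 0, 0, 0, 0.077, 0]
    - [-18, 36, 0, 0, 0, 0.077, 0]
    - [-15, 37, 5, 0, 0, 0.077, 0]
    - [-12, 38, 10, 0, 0, 0.077, 0]
    - [-9, 39, 10, 0, 0, 0.077, 0]

```text
t: 6.25
ee_pos: [0.4624, 0.0001, 0.1484]
tool_rot: [1.0, -0.003, 0.004, -0.001]
wrist_force: [-0.0, 0.1, -1.6]
opening: 0.286
```

```bash
python3 plan.py 4 0.46 0.0 0.025 0
```

```text
t 6.25 pos [4.624e-01 1.000e-04 1.484e-01] f [-0.   0.1 -1.6] op 0.286 tilt [0.008 0.002]
[np.float64(-0.9), np.float64(0.1), np.float64(30.9), np.float64(-0.001), np.float64(-0.002), np.float64(-0.001)]
[np.float64(-0.8), np.float64(0.1), np.float64(30.9), np.float64(-0.001), np.float64(-0.002), np.float64(-0.001)]
[np.float64(-0.7), np.float64(0.1), np.float64(30.9), np.float64(-0.001), np.float64(-0.002), np.float64(-0.001)]
[np.float64(-0.7), np.float64(0.0), np.float64(30.9), np.float64(-0.001), np.float64(-0.002), np.float64(-0.001)]
```

Call:
drive_tool:
  motion:
    - [0, 0, 31, -0.001, -0.002, 0, 0]
    - [0, 0, 31, -0.001, -0.002, 0, 0]
    - [0, 0, 31, -0.001, -0.002, 0, 0]
    - [0, 0, 24, -0.001, -0.002, 0, 0]
    - [0, 0, 0, 0, 0, 0, 0]

```text
t: 6.88
ee_pos: [0.4633, -0.004, 0.0294]
tool_rot: [1.0, -0.007, 0.001, 0.002]
wrist_force: [-0.1, -0.3, -1.4]
opening: 0.291
```

```bash
python3 plan.py 1 0.46 0.0 0.013 0
```

```text
t 6.88 pos [ 0.4633 -0.004   0.0294] f [-0.1 -0.3 -1.4] op 0.291 tilt [ 0.002 -0.003]
[np.float64(-3.4), np.float64(-4.0), np.float64(16.4), np.float64(0.003), np.float64(-0.002), np.float64(-0.013)]
```

Call:
drive_tool:
  motion:
    - [0, 0, 10, 0.003, -0.002, 0, 0]
    - [0, 0, 4, 0, 0, 0, 0]
    - [0, 0, 2, 0, 0, 0, 0]

```text
t: 7.25
ee_pos: [0.4649, -0.0041, 0.0146]
tool_rot: [1.0, -0.007, 0.001, 0.0]
wrist_force: [-0.0, -0.2, -1.0]
opening: 0.291
```

```bash
python3 plan.py 1 0.46 0.0 0.013 0
```

```text
t 7.25 pos [ 0.4649 -0.0041  0.0146] f [-0.  -0.2 -1. ] op 0.291 tilt [ 0.003 -0.   ]
[np.float64(-4.9), np.float64(-4.0), np.float64(1.6), np.float64(0.0), np.float64(-0.003), np.float64(-0.013)]
```

Call:
drive_tool:
  motion:
    - [0, 0, 2, 0, 0, 0, 0]
    - [0, 0, 1, 0, 0, 0, 0]

```text
t: 7.5
ee_pos: [0.4653, -0.0041, 0.0123]
tool_rot: [1.0, -0.007, 0.002, 0.0]
wrist_force: [-7.1, -0.2, 25.9]
opening: 0.287
```

```bash
python3 plan.py 1 0.46 0.0 0.013 0
```

```text
t 7.5 pos [ 0.4653 -0.0041  0.0123] f [-7.1 -0.2 25.9] op 0.287 tilt [ 0.004 -0.001]
[np.float64(-5.3), np.float64(-4.0), np.float64(-0.7), np.float64(0.001), np.float64(-0.004), np.float64(-0.014)]
```

Call:
drive_tool:
  motion:
    - [0, 0, -0.5, 0, 0, 0, 0]
    - [0, 0, 0, 0, 0, 0, 0.5]
    - [0, 0, 0, 0, 0, 0, 0.6]
    - [0, 0, -20, 0, 0, 0, 0.6]
    - [0, 0, -50, 0, 0, 0, 0.9]

```text
t: 8.12
ee_pos: [0.4634, -0.0038, 0.0821]
tool_rot: [1.0, -0.006, -0.0, -0.0]
wrist_force: [-0.4, -1.0, 0.7]
opening: 0.793
```

```bash
python3 - <<'E'
from fit import *
p=viewer.camera('wrist'); save(p,'w3'); A=cloud(p)
s=viewer.camera('side'); S=cloud(s)
for A in (A,S):
  print('lid',circ(A,(.465,-.004),.08,.006,.016),'knob',circ(A,(.465,-.004),.04,.03,.05))
  print('cup',circ(A,(.645,.158),.05,.112,.14))
E
python3 plan.py 1 0.46 0.0 0.1 r
```

```text
lid [ 4.6460e-01 -4.3000e-03  5.8000e-02  1.0200e-02  2.0932e+04  4.6450e-01
 -0.0000e+00] knob [ 4.644e-01 -4.100e-03  1.300e-02  4.000e-02  1.551e+03  4.645e-01
 -2.500e-03]
cup None
lid [ 4.640e-01 -3.800e-03  6.000e-02  8.900e-03  4.500e+02  4.597e-01
  1.200e-03] knob [ 4.642e-01 -4.600e-03  1.380e-02  3.640e-02  3.900e+01  4.633e-01
 -3.000e-03]
cup [6.434e-01 1.585e-01 2.930e-02 1.172e-01 1.320e+02 6.441e-01 1.593e-01]
t 8.22 pos [ 0.4668 -0.0037  0.0864] f [ 0.6 -0.4 -0.9] op 0.897 tilt [ 0.008 -0.001]
[np.float64(-6.8), np.float64(-3.6), np.float64(-13.7), np.float64(0.001), np.float64(-0.008), np.float64(-0.013)]
```

View pics/w3.png

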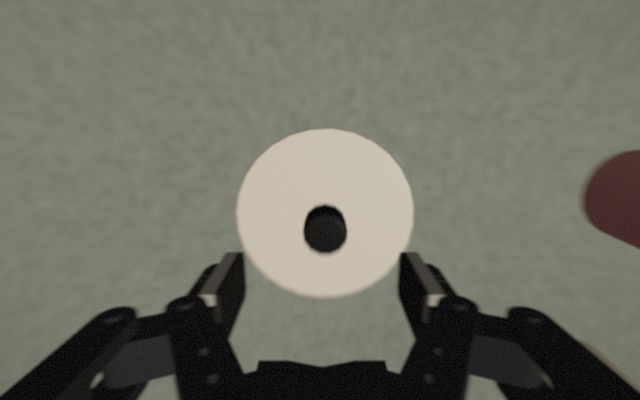

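```bash
python3 plan.py 5 0.644 0.158 0.215 r
```

```text
t 8.22 pos [ 0.4668 -0.0037  0.0864] f [ 0.6 -0.4 -0.9] op 0.897 tilt [ 0.008 -0.001]
[np.float64(35.2), np.float64(-32.8), np.float64(-25.5), np.float64(0.0), np.float64(-0.002), np.float64(-0.051)]
[np.float64(36.8), np.float64(-31.0), np.float64(-25.5), np.float64(0.0), np.float64(-0.002), np.float64(-0.051)]
[np.float64(38.3), np.float64(-29.1), np.float64(-25.6), np.float64(0.0), np.float64(-0.002), np.float64(-0.051)]
[np.float64(39.7), np.float64(-27.1), np.float64(-25.6), np.float64(0.0), np.float64(-0.002), np.float64(-0.051)]
[np.float64(40.9), np.float64(-25.1), np.float64(-25.7), np.float64(0.0), np.float64(-0.002), np.float64(-0.051)]
```

Call:
drive_tool:
  motion:
    - [0, 0, -58, 0, -0.004, 0, 1]
    - [35, -33, -58, 0, -0.002, -0.05, 1]
    - [37, -31, -10, 0, 0, -0.05, 1]
    - [38, -29, 0, 0, 0, -0.05, 1]
    - [38, -27, 0, 0, 0, -0.05, 1]

```text
t: 8.85
ee_pos: [0.6046, 0.1199, 0.2086]
tool_rot: [0.996, 0.092, 0.002, 0.002]
wrist_force: [0.1, 0.1, 0.6]
opening: 0.998
```

```bash
python3 plan.py 1 0.644 0.158 0.215 r
```

```text
t 8.85 pos [0.6046 0.1199 0.2086] f [0.1 0.1 0.6] op 0.998 tilt [ 0.004 -0.003]
[np.float64(45.8), np.float64(-30.1), np.float64(-6.3), np.float64(0.004), np.float64(-0.003), np.float64(-0.055)]
```

Call:
drive_tool:
  motion:
    - [43, -30, -6, 0.002, -0.002, -0.05, 1]
    - [0, 0, 0, 0, 0, 0, 1]

```text
t: 9.1
ee_pos: [0.6435, 0.1612, 0.2132]
tool_rot: [0.993, 0.119, 0.0, 0.0]
wrist_force: [-0.7, -0.2, 0.5]
opening: 1.002
```

```bash
python3 - <<'E'
from fit import *
p=viewer.camera('wrist'); save(p,'w4'); A=cloud(p)
print('cup',circ(A,(.645,.158),.05,.112,.14),circ(A,(.645,.158),.05,.09,.118),circ(A,(.645,.158),.05,.118,.13))
E
python3 plan.py 1 0.644 0.158 0.215 r
```

```text
cup [6.462e-01 1.576e-01 2.670e-02 1.195e-01 3.762e+03 6.457e-01 1.598e-01] [6.465e-01 1.573e-01 2.910e-02 1.101e-01 1.244e+03 6.423e-01 1.732e-01] [6.461e-01 1.574e-01 2.470e-02 1.196e-01 3.285e+03 6.461e-01 1.581e-01]
t 9.15 pos [0.6425 0.1593 0.2128] f [-0.1 -0.  -0.2] op 0.999 tilt [-0.    -0.002]
[np.float64(1.2), np.float64(1.6), np.float64(-2.2), np.float64(0.002), np.float64(0.001), np.float64(-0.003)]
```

View pics/w4.png

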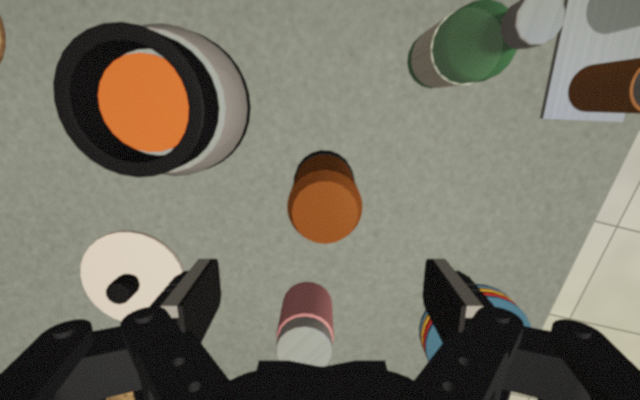

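```bash
python3 - <<'E'
from fit import *
p=viewer.camera('wrist'); A=cloud(p)
hsv=cv2.cvtColor(p['img'],cv2.COLOR_RGB2HSV)
m=(hsv[...,1]>150)&(hsv[...,2]>150)&(np.hypot(A[...,0]-.492,A[...,1]-.2)<.06)
Q=A[m];print('plate z',np.percentile(Q[:,2],[5,50,95]),len(Q))
print('rim',circ(A,(.492,.2),.08,.094,.106))
E
python3 plan.py 5 0.646 0.1575 0.060 r
```

```text
plate z [0.07329049 0.07451762 0.07571566] 7066
rim [4.920e-01 1.982e-01 5.440e-02 1.001e-01 8.179e+03 4.904e-01 2.015e-01]
t 9.2 pos [0.6419 0.1579 0.213 ] f [ 0.9 -0.5 -1.1] op 1.0 tilt [-0.    -0.003]
[np.float64(0.8), np.float64(0.2), np.float64(30.6), np.float64(0.001), np.float64(0.0), np.float64(-0.001)]
[np.float64(0.8), np.float64(0.2), np.float64(30.6), np.float64(0.001), np.float64(0.0), np.float64(-0.001)]
[np.float64(0.8), np.float64(0.2), np.float64(30.6), np.float64(0.001), np.float64(0.0), np.float64(-0.001)]
[np.float64(0.8), np.float64(0.2), np.float64(30.6), np.float64(0.001), np.float64(0.0), np.float64(-0.001)]
[np.float64(0.8), np.float64(0.3), np.float64(30.6), np.float64(0.001), np.float64(0.0), np.float64(-0.001)]
```

Call:
drive_tool:
  motion:
    - [1.5, 0, 33, 0.001, 0, 0, 1]
    - [1.5, 0, 33, 0.001, 0, 0, 1]
    - [1, 0, 33, 0, 0, 0, 1]
    - [0, 0, 33, 0, 0, 0, 1]
    - [0, 0, 15, 0, 0, 0, 1]

```text
t: 9.82
ee_pos: [0.6443, 0.1511, 0.0635]
tool_rot: [0.993, 0.114, 0.001, 0.003]
wrist_force: [-0.1, 0.6, 1.3]
opening: 1.0
```

```bash
python3 plan.py 1 0.646 0.1575 0.060 r
```

```text
t 9.82 pos [0.6443 0.1511 0.0635] f [-0.1  0.6  1.3] op 1.0 tilt [ 0.002 -0.005]
[np.float64(3.1), np.float64(-5.9), np.float64(3.4), np.float64(0.005), np.float64(-0.0), np.float64(-0.011)]
```

Call:
drive_tool:
  motion:
    - [3, -6, 4, 0.005, 0, -0.01, 1]
    - [0, 0, 0, 0, 0, 0, 1]

```text
t: 10.07
ee_pos: [0.6459, 0.1571, 0.06]
tool_rot: [0.993, 0.119, 0.0, 0.0]
wrist_force: [0.5, 0.6, 0.7]
opening: 1.0
```

```bash
python3 plan.py 1 0.646 0.1575 0.060 r
```

```text
t 10.07 pos [0.6459 0.1571 0.06  ] f [0.5 0.6 0.7] op 1.0 tilt [ 0.001 -0.   ]
[np.float64(0.2), np.float64(-0.3), np.float64(-0.0), np.float64(0.0), np.float64(-0.0), np.float64(-0.001)]
```

Call:
drive_tool:
  motion:
    - [0, 0, 0, 0, 0, 0, 0.8]
    - [0, 0, 0, 0, 0, 0, 0.6]
    - [0, 0, 0, 0, 0, 0, 0.5]
    - [0, 0, 0, 0, 0, 0, 0.5]
  squeeze: 45

```text
t: 10.58
ee_pos: [0.647, 0.1573, 0.0625]
tool_rot: [0.993, 0.119, 0.002, 0.0]
wrist_force: [0.3, 0.2, -2.4]
opening: 0.67
```

```bash
python3 plan.py 1 0.646 0.1575 0.060 r
```

```text
t 10.57 pos [0.647  0.1573 0.0625] f [ 0.3  0.2 -2.4] op 0.67 tilt [0.004 0.   ]
[np.float64(-0.9), np.float64(-0.4), np.float64(2.5), np.float64(0.001), np.float64(-0.004), np.float64(-0.001)]
```

Call:
drive_tool:
  motion:
    - [0, 0, -5, 0, 0, 0, 0.4]
    - [0, 0, -30, 0, 0, 0, 0.4]
    - [0, 0, -40, 0, 0, 0, 0.4]
    - [0, 0, -40, 0, 0, 0, 0.4]
    - [0, 0, -10, 0, 0, 0, 0.4]

```text
t: 11.2
ee_pos: [0.6455, 0.1572, 0.1906]
tool_rot: [0.993, 0.119, 0.0, 0.0]
wrist_force: [0.1, -0.2, -2.3]
opening: 0.667
```

```bash
python3 - <<'E'
from fit import *
p=viewer.camera('side'); save(p,'s5'); A=cloud(p)
E
python3 plan.py 4 0.492 0.1995 0.19 r
```

```text
t 11.25 pos [0.6454 0.157  0.1906] f [ 0.5  1.5 -1.9] op 0.668 tilt [ 0. -0.]
[np.float64(-34.8), np.float64(-19.4), np.float64(0.1), np.float64(0.0), np.float64(-0.0), np.float64(-0.037)]
[np.float64(-34.0), np.float64(-20.6), np.float64(0.1), np.float64(0.0), np.float64(-0.0), np.float64(-0.037)]
[np.float64(-33.3), np.float64(-21.9), np.float64(0.1), np.float64(0.0), np.float64(-0.0), np.float64(-0.037)]
[np.float64(-32.4), np.float64(-23.1), np.float64(0.1), np.float64(0.0), np.float64(-0.0), np.float64(-0.037)]
```

View pics/s5.png

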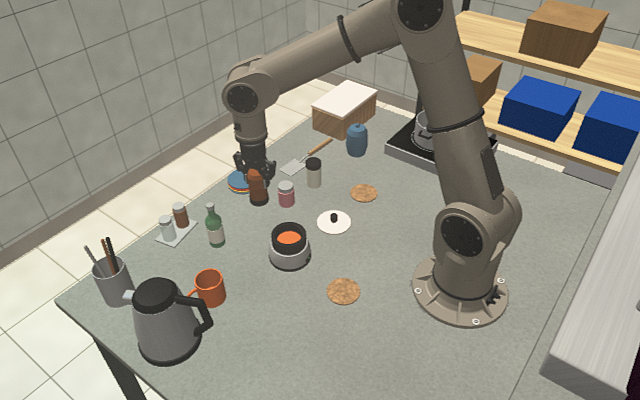

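Call:
drive_tool:
  motion:
    - [-35, -19, -3, 0, 0, -0.037, 0.4]
    - [-34, -21, -3, 0, 0, -0.037, 0.4]
    - [-33, -22, 0, 0, 0, -0.037, 0.4]
    - [-31, -22, 0, 0, 0, -0.037, 0.4]
    - [0, 0, 0, 0, 0, 0, 0.4]

```text
t: 11.88
ee_pos: [0.4866, 0.1982, 0.1909]
tool_rot: [0.981, 0.194, -0.003, 0.001]
wrist_force: [-0.4, -1.5, -3.0]
opening: 0.669
```

```bash
python3 - <<'E'
from fit import *
p=viewer.camera('side'); save(p,'s6'); A=cloud(p)
for zlo in (.11,.12,.13,.14,.15,.16,.17): 
    m=(np.hypot(A[...,0]-.492,A[...,1]-.2)<.06)&(A[...,2]>zlo)&(A[...,2]<zlo+.01); Q=A[m]; print(zlo,len(Q),Q[:,:2].min(0) if len(Q) else 0,Q[:,:2].max(0) if len(Q) else 0)
I=p['img'][130:290,220:370]; cv2.imwrite('pics/s6c.png',cv2.cvtColor(cv2.resize(I,None,fx=3.5,fy=3.5,interpolation=cv2.INTER_CUBIC),cv2.COLOR_RGB2BGR))
E
python3 plan.py 2 0.492 0.1995 0.15 r
```

```text
0.11 0 0 0
0.12 10 [0.45753518 0.18343943] [0.50121967 0.22793578]
0.13 45 [0.45237295 0.18325823] [0.50269674 0.22934339]
0.14 52 [0.45398086 0.17379338] [0.50825526 0.2321531 ]
0.15 58 [0.45482728 0.18279036] [0.49988754 0.23166777]
0.16 45 [0.45739657 0.18586546] [0.49994271 0.22723931]
0.17 47 [0.45650087 0.18406942] [0.50539799 0.2294447 ]
t 11.93 pos [0.488  0.1976 0.1908] f [-0.5 -0.3 -1.7] op 0.668 tilt [-0.006 -0.003]
[np.float64(2.4), np.float64(-0.1), np.float64(20.4), np.float64(0.0), np.float64(0.003), np.float64(0.002)]
[np.float64(2.3), np.float64(-0.1), np.float64(20.4), np.float64(0.0), np.float64(0.003), np.float64(0.002)]
```

View pics/s6c.png

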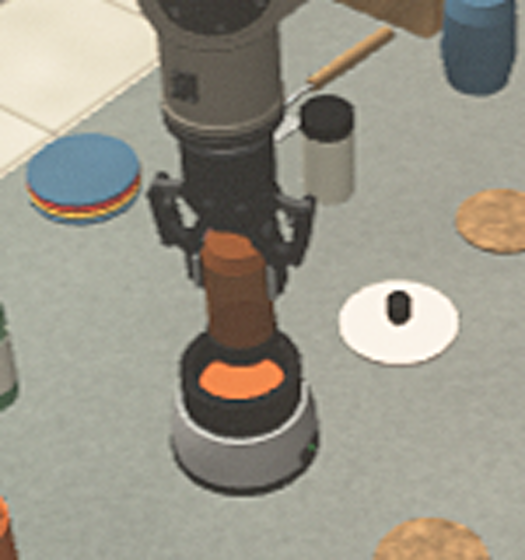

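Call:
drive_tool:
  motion:
    - [5, 0, 0, 0, 0.006, 0, 0.4]
    - [0, 0, 0, 0, 0, 0, 0.4]

```text
t: 12.18
ee_pos: [0.4939, 0.1989, 0.1899]
tool_rot: [0.981, 0.192, -0.0, -0.0]
wrist_force: [0.3, 0.5, -2.8]
opening: 0.67
```

```bash
python3 plan.py 2 0.492 0.1995 0.15 r
```

```text
t 12.18 pos [0.4939 0.1989 0.1899] f [ 0.3  0.5 -2.8] op 0.67 tilt [-0.001 -0.   ]
[np.float64(-0.7), np.float64(-0.7), np.float64(19.9), np.float64(-0.0), np.float64(0.0), np.float64(0.001)]
[np.float64(-0.7), np.float64(-0.7), np.float64(19.9), np.float64(-0.0), np.float64(0.0), np.float64(0.001)]
```

Call:
drive_tool:
  motion:
    - [-1, -0.7, 15, 0, 0, 0, 0.4]
    - [-0.6, -0.7, 15, 0, 0, 0, 0.4]
    - [0, 0, 8, 0, 0, 0, 0.4]
    - [0, 0, 0, 0, 0, 0, 0.4]

```text
t: 12.68
ee_pos: [0.4916, 0.199, 0.1475]
tool_rot: [0.981, 0.192, -0.002, -0.0]
wrist_force: [0.5, 0.6, -2.2]
opening: 0.668
```

```bash
python3 plan.py 2 0.492 0.1995 0.138 r
```

```text
t 12.68 pos [0.4916 0.199  0.1475] f [ 0.5  0.6 -2.2] op 0.668 tilt [-0.004 -0.   ]
[np.float64(0.3), np.float64(-0.1), np.float64(4.8), np.float64(-0.001), np.float64(0.002), np.float64(0.0)]
[np.float64(0.3), np.float64(-0.1), np.float64(4.8), np.float64(-0.001), np.float64(0.002), np.float64(0.0)]
```

Call:
drive_tool:
  motion:
    - [0, 0, 5, 0, 0.003, 0, 0.4]
    - [0, 0, 4, 0, 0, 0, 0.4]
    - [0, 0, 3, 0, 0, 0, 0.4]

```text
t: 13.05
ee_pos: [0.492, 0.1993, 0.1355]
tool_rot: [0.981, 0.192, 0.0, -0.001]
wrist_force: [-1.3, -0.6, 1.1]
opening: 0.665
```

```bash
python3 plan.py 1 0.492 0.1995 0.127 r
```

```text
t 13.05 pos [0.492  0.1993 0.1355] f [-1.3 -0.6  1.1] op 0.665 tilt [0.001 0.001]
[np.float64(0.0), np.float64(-0.2), np.float64(8.5), np.float64(-0.001), np.float64(-0.001), np.float64(0.0)]
```

Call:
drive_tool:
  motion:
    - [0, 0, 3, 0, 0, 0, 0.4]
    - [0, 0, 2, 0, 0, 0, 0.4]
    - [0, 0, 2, 0, 0, 0, 0.4]

```text
t: 13.42
ee_pos: [0.4921, 0.1994, 0.1287]
tool_rot: [0.981, 0.192, 0.001, -0.0]
wrist_force: [-2.4, -1.1, 5.8]
opening: 0.667
```

```bash
python3 plan.py 1 0.492 0.1995 0.127 r
```

```text
t 13.43 pos [0.4921 0.1994 0.1287] f [-2.4 -1.1  5.8] op 0.667 tilt [0.001 0.001]
[np.float64(-0.0), np.float64(-0.1), np.float64(1.7), np.float64(-0.001), np.float64(-0.001), np.float64(0.0)]
```

Call:
drive_tool:
  motion:
    - [0, 0, 1.5, 0, 0, 0, 0.4]
    - [0, 0, 1, 0, 0, 0, 0.4]

```text
t: 13.68
ee_pos: [0.4921, 0.1995, 0.1266]
tool_rot: [0.981, 0.192, 0.001, -0.0]
wrist_force: [-3.5, -1.9, 7.4]
opening: 0.668
```

Call:
drive_tool:
  motion:
    - [0, 0, 0.5, 0, 0, 0, 0.4]

```text
t: 13.8
ee_pos: [0.4921, 0.1995, 0.1263]
tool_rot: [0.981, 0.191, 0.001, -0.0]
wrist_force: [-3.9, -1.5, 8.5]
opening: 0.673
```

Call:
drive_tool:
  motion:
    - [0, 0, 0.6, 0, 0, 0, 0.4]
    - [0, 0, 0.3, 0, 0, 0, 0.4]

```text
t: 14.05
ee_pos: [0.492, 0.1994, 0.1259]
tool_rot: [0.981, 0.191, 0.001, 0.0]
wrist_force: [-3.7, -1.3, 8.7]
opening: 0.666
```

Call:
drive_tool:
  motion:
    - [0, 0, 0.6, 0, 0, 0, 0.4]
    - [0, 0, 0.6, 0, 0, 0, 0.4]

```text
t: 14.3
ee_pos: [0.4921, 0.1996, 0.1258]
tool_rot: [0.982, 0.191, 0.001, 0.001]
wrist_force: [-7.2, -3.4, 17.4]
opening: 0.67
```

Call:
drive_tool:
  motion:
    - [0, 0, 0.2, 0, 0, 0, 0.4]
    - [0, 0, 0.2, 0, 0, 0, 0.4]
    - [0, 0, 0.2, 0, 0, 0, 0.4]

```text
t: 14.68
ee_pos: [0.492, 0.1995, 0.1262]
tool_rot: [0.982, 0.191, 0.001, 0.001]
wrist_force: [-3.5, -1.0, 8.0]
opening: 0.671
```

Call:
drive_tool:
  motion:
    - [0, 0, 0.6, 0, 0, 0, 0.4]
    - [0, 0, 0.5, 0, 0, 0, 0.4]
    - [0, 0, 0.5, 0, 0, 0, 0.4]
    - [0, 0, 0.5, 0, 0, 0, 0.4]

```text
t: 15.18
ee_pos: [0.492, 0.1996, 0.1258]
tool_rot: [0.982, 0.191, 0.001, 0.002]
wrist_force: [-4.8, -2.6, 13.0]
opening: 0.671
```

Call:
drive_tool:
  motion:
    - [0, 0, 0.5, 0, 0, 0, 0.4]
    - [0, 0, 0.5, 0, 0, 0, 0.4]
    - [0, 0, 0.5, 0, 0, 0, 0.4]
    - [0, 0, 0.5, 0, 0, 0, 0.4]
    - [0, 0, 0.5, 0, 0, 0, 0.4]

```text
t: 15.8
ee_pos: [0.492, 0.1997, 0.1258]
tool_rot: [0.982, 0.191, 0.002, 0.003]
wrist_force: [-4.8, -3.1, 12.7]
opening: 0.671
```

Call:
drive_tool:
  motion:
    - [0, 0, 0.5, 0, 0, 0, 0.4]
    - [0, 0, 0.5, 0, 0, 0, 0.4]
    - [0, 0, 0.5, 0, 0, 0, 0.4]
    - [0, 0, 0.5, 0, 0, 0, 0.4]
    - [0, 0, 0.5, 0, 0, 0, 0.4]

```text
t: 16.42
ee_pos: [0.4919, 0.1998, 0.1258]
tool_rot: [0.982, 0.191, 0.002, 0.004]
wrist_force: [-4.9, -2.0, 12.9]
opening: 0.668
```

Call:
drive_tool:
  motion:
    - [0, 0, 0.5, 0, 0, 0, 0.4]
    - [0, 0, 0.5, 0, 0, 0, 0.4]
    - [0, 0, 0.5, 0, 0, 0, 0.4]
    - [0, 0, 0.5, 0, 0, 0, 0.4]
    - [0, 0, 0.5, 0, 0, 0, 0.4]

```text
t: 17.05
ee_pos: [0.4919, 0.1999, 0.1258]
tool_rot: [0.982, 0.191, 0.003, 0.005]
wrist_force: [-4.4, -3.2, 12.2]
opening: 0.669
```

```bash
python3 plan.py 1 0.492 0.1995 0.127 r
python3 - <<'E'
from fit import *
p=viewer.camera('side')
I=p['img'][130:290,220:370]; cv2.imwrite('pics/s7c.png',cv2.cvtColor(cv2.resize(I,None,fx=3.5,fy=3.5,interpolation=cv2.INTER_CUBIC),cv2.COLOR_RGB2BGR))
E
```

```text
t 17.05 pos [0.4919 0.1999 0.1258] f [-4.4 -3.2 12.2] op 0.669 tilt [ 0.007 -0.009]
[np.float64(-0.0), np.float64(0.4), np.float64(-1.2), np.float64(0.011), np.float64(-0.003), np.float64(-0.001)]
```

View pics/s7c.png

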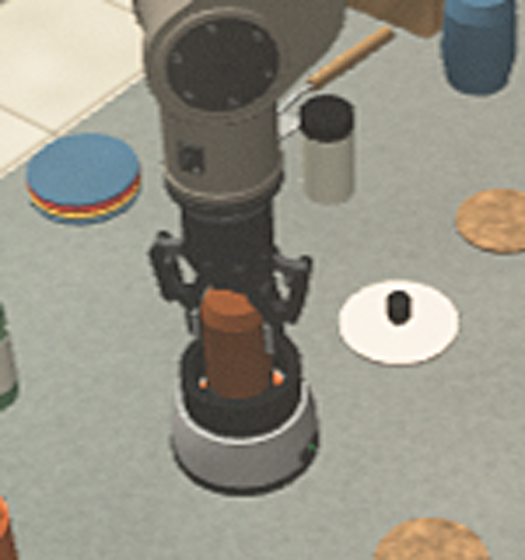

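Call:
drive_tool:
  motion:
    - [0, 0, -4, 0.005, -0.003, 0, 0.4]
    - [0, 0, -16, 0.005, 0, 0, 0.4]
    - [0, 0, -30, 0, 0, 0, 0.4]
    - [0, 0, -30, 0, 0, 0, 0.4]

```text
t: 17.6
ee_pos: [0.4911, 0.1998, 0.2078]
tool_rot: [0.982, 0.191, -0.001, -0.0]
wrist_force: [1.1, 0.2, -2.3]
opening: 0.669
```

```bash
python3 plan.py 7 0.467 -0.17 0.2 r
```

```text
t 17.6 pos [0.4911 0.1998 0.2078] f [ 1.1  0.2 -2.3] op 0.669 tilt [-0.002 -0.   ]
[np.float64(-23.0), np.float64(47.7), np.float64(1.1), np.float64(0.0), np.float64(0.0), np.float64(0.105)]
[np.float64(-17.9), np.float64(49.8), np.float64(1.1), np.float64(0.0), np.float64(0.0), np.float64(0.105)]
[np.float64(-12.6), np.float64(51.4), np.float64(1.1), np.float64(0.0), np.float64(0.0), np.float64(0.105)]
[np.float64(-7.1), np.float64(52.5), np.float64(1.1), np.float64(0.0), np.float64(0.0), np.float64(0.105)]
[np.float64(-1.6), np.float64(52.9), np.float64(1.1), np.float64(0.0), np.float64(0.0), np.float64(0.105)]
[np.float64(3.9), np.float64(52.8), np.float64(1.1), np.float64(0.0), np.float64(0.0), np.float64(0.105)]
[np.float64(9.4), np.float64(52.1), np.float64(1.1), np.float64(0.0), np.float64(0.0), np.float64(0.105)]
```

Call:
drive_tool:
  motion:
    - [-23, 48, 1, 0, 0, 0.105, 0.4]
    - [-18, 50, 1, 0, 0, 0.105, 0.4]
    - [-13, 51, 1, 0, 0, 0.105, 0.4]
    - [-7, 52, 1, 0, 0, 0.105, 0.4]
    - [-2, 53, 1, 0, 0, 0.105, 0.4]

```text
t: 18.23
ee_pos: [0.4737, -0.0661, 0.2086]
tool_rot: [0.997, -0.074, 0.004, -0.002]
wrist_force: [0.8, -0.4, -1.8]
opening: 0.669
```

```bash
cat > co.py <<'E'
from fit import *
import sys
p=viewer.camera('wrist'); save(p,sys.argv[1]); A=cloud(p)
hsv=cv2.cvtColor(p['img'],cv2.COLOR_RGB2HSV)
m=(hsv[...,1]>80)&(np.hypot(A[...,0]-.467,A[...,1]+.196)<.075)&(A[...,2]<.02)
Q=A[m]; print(len(Q))
if len(Q)>50:
    (x,y),r=cv2.minEnclosingCircle(Q[:,:2].astype(np.float32)); print('coaster',x,y,r,Q[:,:2].min(0),Q[:,:2].max(0),np.median(Q[:,2]))
for q in place_of('coaster',p)[:2]: print(q['score'],np.round(q['centre']),atz(p,q['centre'],0))
E
python3 co.py w8; python3 plan.py 2 0.467 -0.196 0.2 r
```

```text
1
t 18.32 pos [ 0.473  -0.0701  0.2081] f [ 0.1  0.2 -3. ] op 0.671 tilt [0.006 0.002]
[np.float64(6.8), np.float64(62.6), np.float64(3.9), np.float64(-0.002), np.float64(-0.003), np.float64(0.121)]
[np.float64(14.3), np.float64(61.4), np.float64(4.0), np.float64(-0.002), np.float64(-0.003), np.float64(0.121)]
```

View pics/w8.png

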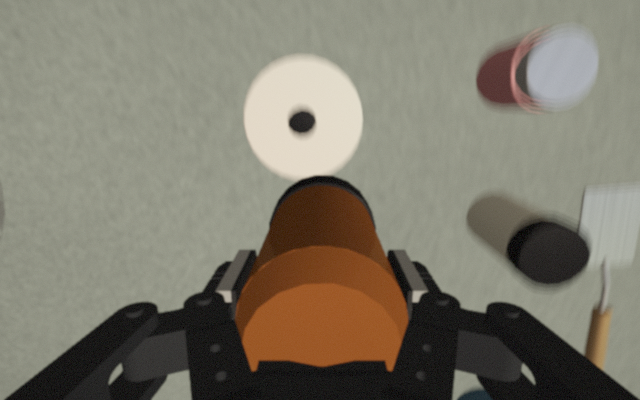

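```bash
python3 - <<'E'
from fit import *
for n in ('side','top'):
    p=viewer.camera(n); hsv=cv2.cvtColor(p['img'],cv2.COLOR_RGB2HSV)
    m=cv2.inRange(hsv,(8,90,80),(22,255,255)); k,l,st,c=cv2.connectedComponentsWithStats(m)
    for i in range(1,k):
        if st[i,4]<100: continue
        rr,cc=np.nonzero(l==i); Q=np.array([atz(p,(a,b),.006) for a,b in zip(rr,cc)])
        if np.hypot(*(Q[:,:2].mean(0)-[.467,-.196]))<.05:
            (x,y),r=cv2.minEnclosingCircle(Q[:,:2].astype(np.float32)); print(n,x,y,r,Q[:,:2].mean(0))
E
python3 plan.py 2 0.467 -0.196 0.2 r
```

```text
side 0.4655122458934784 -0.19430598616600037 0.04941580444574356 [ 0.46464461 -0.19386183]
top 0.4710701107978821 -0.21222731471061707 0.04439028725028038 [ 0.4730217  -0.22531047]
t 18.43 pos [ 0.4738 -0.0654  0.2083] f [-0.4  0.3 -2.2] op 0.67 tilt [0.007 0.004]
[np.float64(6.2), np.float64(65.1), np.float64(3.9), np.float64(-0.003), np.float64(-0.003), np.float64(0.125)]
[np.float64(14.3), np.float64(63.8), np.float64(4.0), np.float64(-0.003), np.float64(-0.003), np.float64(0.125)]
```

Call:
drive_tool:
  motion:
    - [5, 43, 3, -0.002, -0.002, 0.08, 0.4]
    - [9, 43, 3, -0.002, -0.002, 0.08, 0.4]
    - [13, 42, 3, 0, 0, 0.08, 0.4]
    - [0, 0, 0, 0, 0, 0, 0.4]

```text
t: 18.92
ee_pos: [0.4738, -0.195, 0.2008]
tool_rot: [0.982, -0.191, 0.003, -0.001]
wrist_force: [-0.6, 0.7, -1.7]
opening: 0.673
```

```bash
python3 plan.py 4 0.4665 -0.195 0.085 r
```

```text
t 18.93 pos [ 0.4738 -0.195   0.2008] f [-0.6  0.7 -1.7] op 0.673 tilt [0.006 0.002]
[np.float64(-1.8), np.float64(0.8), np.float64(28.9), np.float64(-0.001), np.float64(-0.001), np.float64(0.003)]
[np.float64(-1.8), np.float64(0.8), np.float64(28.9), np.float64(-0.001), np.float64(-0.001), np.float64(0.003)]
[np.float64(-1.8), np.float64(0.7), np.float64(28.9), np.float64(-0.001), np.float64(-0.001), np.float64(0.003)]
[np.float64(-1.7), np.float64(0.7), np.float64(28.9), np.float64(-0.001), np.float64(-0.001), np.float64(0.003)]
```

Call:
drive_tool:
  motion:
    - [-2, 1, 30, -0.001, -0.001, 0, 0.4]
    - [-2, 1, 30, -0.001, -0.001, 0, 0.4]
    - [-2, 1, 30, -0.001, -0.001, 0, 0.4]
    - [-1, 0, 25, -0.001, -0.001, 0, 0.4]
    - [0, 0, 0, 0, 0, 0, 0.4]

```text
t: 19.55
ee_pos: [0.4707, -0.1872, 0.0853]
tool_rot: [0.983, -0.184, 0.003, -0.002]
wrist_force: [-0.7, 0.0, -2.6]
opening: 0.671
```

```bash
python3 plan.py 1 0.4665 -0.195 0.07 r
python3 - <<'E'
from fit import *
p=viewer.camera('side')
I=p['img'][130:260,290:440]; cv2.imwrite('pics/s9c.png',cv2.cvtColor(cv2.resize(I,None,fx=4,fy=4,interpolation=cv2.INTER_CUBIC),cv2.COLOR_RGB2BGR))
E
```

```text
t 19.55 pos [ 0.4707 -0.1872  0.0853] f [-0.7  0.  -2.6] op 0.671 tilt [0.006 0.002]
[np.float64(-1.2), np.float64(8.9), np.float64(15.2), np.float64(-0.004), np.float64(-0.004), np.float64(0.026)]
```

View pics/s9c.png

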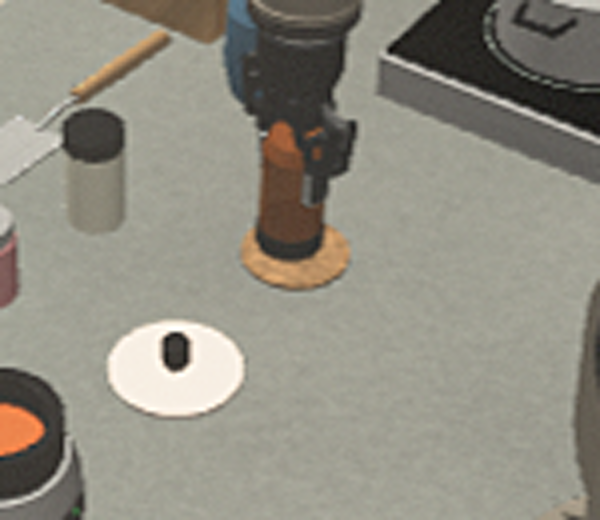

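Cup is upright above the coaster, slightly to its upper left; correct sideways, then lower.

Call:
drive_tool:
  motion:
    - [-1, 9, 0, -0.004, -0.004, 0, 0.4]
    - [0, 0, 8, 0, 0, 0, 0.4]
    - [0, 0, 0, 0, 0, 0, 0.4]

```text
t: 19.98
ee_pos: [0.4688, -0.196, 0.0806]
tool_rot: [0.983, -0.183, 0.003, 0.001]
wrist_force: [0.2, -0.1, -2.1]
opening: 0.668
```

```bash
python3 plan.py 1 0.4665 -0.195 0.07 r
```

```text
t 19.98 pos [ 0.4688 -0.196   0.0806] f [ 0.2 -0.1 -2.1] op 0.668 tilt [ 0.005 -0.002]
[np.float64(-2.6), np.float64(-0.1), np.float64(10.6), np.float64(0.0), np.float64(-0.006), np.float64(0.027)]
```

Call:
drive_tool:
  motion:
    - [-2, 0, 5, 0, -0.006, 0, 0.4]
    - [0, 0, 4, 0, 0, 0, 0.4]
    - [0, 0, 2, 0, 0, 0, 0.4]

```text
t: 20.35
ee_pos: [0.4671, -0.1953, 0.0693]
tool_rot: [0.983, -0.183, 0.0, 0.0]
wrist_force: [0.2, -1.2, -2.8]
opening: 0.669
```

```bash
python3 plan.py 1 0.4665 -0.195 0.067 r
```

```text
t 20.35 pos [ 0.4671 -0.1953  0.0693] f [ 0.2 -1.2 -2.8] op 0.669 tilt [ 0. -0.]
[np.float64(-0.6), np.float64(-0.1), np.float64(2.3), np.float64(0.0), np.float64(-0.0), np.float64(0.027)]
```

Call:
drive_tool:
  motion:
    - [0, 0, 1.5, 0, 0, 0, 0.4]
    - [0, 0, 1, 0, 0, 0, 0.4]

```text
t: 20.6
ee_pos: [0.4673, -0.1954, 0.0676]
tool_rot: [0.983, -0.183, 0.0, 0.0]
wrist_force: [-11.7, 3.0, 41.6]
opening: 0.67
```

Call:
drive_tool:
  motion:
    - [0, 0, 0.5, 0, 0, 0, 0.4]

```text
t: 20.72
ee_pos: [0.4672, -0.1953, 0.0677]
tool_rot: [0.983, -0.183, -0.0, 0.001]
wrist_force: [-5.1, 2.5, 9.7]
opening: 0.663
```

Call:
drive_tool:
  motion:
    - [0, 0, -0.2, 0, 0, 0, 0.7]
    - [0, 0, 0, 0, 0, 0, 0.85]
    - [0, 0, 0, 0, 0, 0, 1]
    - [0, 0, 0, 0, 0, 0, 1]

```text
t: 21.22
ee_pos: [0.4677, -0.1954, 0.0682]
tool_rot: [0.983, -0.183, 0.0, 0.001]
wrist_force: [-0.1, -0.2, -0.5]
opening: 0.997
```

```bash
python3 plan.py 1 0.4665 -0.195 0.067 r;  python3 - <<'E'
from fit import *
p=viewer.camera('side')
I=p['img'][130:260,290:440]; cv2.imwrite('pics/s10c.png',cv2.cvtColor(cv2.resize(I,None,fx=4,fy=4,interpolation=cv2.INTER_CUBIC),cv2.COLOR_RGB2BGR))
E
```

```text
t 21.23 pos [ 0.4677 -0.1954  0.0682] f [-0.1 -0.2 -0.5] op 0.997 tilt [ 0.001 -0.001]
[np.float64(-1.3), np.float64(0.0), np.float64(1.2), np.float64(0.001), np.float64(-0.001), np.float64(0.027)]
```

View pics/s10c.png

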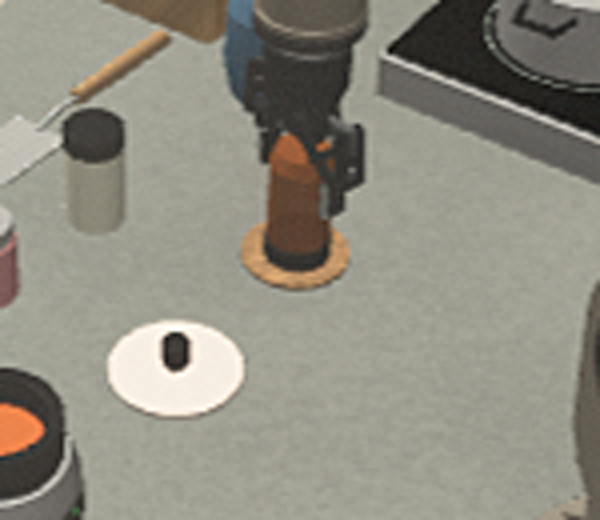

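The cup stands centred on the coaster and has been let go. I now retreat straight up.

Call:
drive_tool:
  motion:
    - [0, 0, -10, 0, 0, 0, 1]
    - [0, 0, -30, 0, 0, 0, 1]
    - [0, 0, -45, 0, 0, 0, 1]
    - [0, 0, -50, 0, 0, 0, 1]
    - [0, 0, 0, 0, 0, 0, 1]

```text
t: 21.9
ee_pos: [0.4677, -0.1946, 0.2097]
tool_rot: [0.983, -0.183, 0.0, 0.0]
wrist_force: [0.1, -0.8, -0.8]
opening: 1.0
```

```bash
python3 - <<'E'
from fit import *
p=viewer.camera('wrist'); A=cloud(p); save(p,'w11')
s=viewer.camera('side'); S=cloud(s); save(s,'s11')
for n,B in (('w',A),('s',S)):
    print(n,'cup top',circ(B,(.467,-.195),.05,.12,.14),'lid',circ(B,(.4645,-.0042),.08,.006,.016))
m=(np.hypot(A[...,0]-.467,A[...,1]+.195)<.08)&(A[...,2]<.012)&(A[...,2]>.0035); hsv=cv2.cvtColor(p['img'],cv2.COLOR_RGB2HSV)
Q=A[m&(hsv[...,1]>80)]; print('coaster w',cv2.minEnclosingCircle(Q[:,:2].astype(np.float32)),len(Q))
hsv=cv2.cvtColor(s['img'],cv2.COLOR_RGB2HSV)
Q=S[(hsv[...,1]>150)&(hsv[...,2]>150)&(np.hypot(S[...,0]-.49,S[...,1]-.2)<.06)];print('plate z',np.median(Q[:,2]))
for l in ['salt_jar','spice_jar','mug','canister','oil','spatula']: 
    for q in place_of(l,s)[:1]: print(l,np.round(atz(s,q['centre'],0),3),round(q['score'],2))
E
python3 plan.py 1 0.4665 -0.195 0.2 r
```

```text
w cup top [ 4.660e-01 -1.952e-01  2.610e-02  1.255e-01  3.933e+03  4.667e-01
 -1.936e-01] lid [ 4.587e-01 -2.040e-02  5.470e-02  1.020e-02  4.601e+03  4.532e-01
 -3.620e-02]
s cup top [ 4.649e-01 -1.939e-01  2.750e-02  1.236e-01  9.300e+01  4.652e-01
 -1.926e-01] lid [ 4.596e-01 -4.900e-03  6.200e-02  8.800e-03  4.500e+02  4.602e-01
  1.500e-03]
coaster w ((0.46812182664871216, -0.19543251395225525), 0.049629610031843185) 2817
plate z 0.07253176993196175
salt_jar [ 0.65  -0.112  0.   ] 0.65
spice_jar [0.658 0.009 0.   ] 0.78
mug [0.576 0.467 0.   ] 0.79
canister [ 0.626 -0.388  0.   ] 0.78
oil [0.723 0.29  0.   ] 0.55
spatula [ 0.768 -0.262  0.   ] 0.9
t 22.3 pos [ 0.4655 -0.194   0.2047] f [-0.4 -0.1 -0.6] op 1.0 tilt [-0.006  0.003]
[np.float64(1.3), np.float64(0.6), np.float64(4.7), np.float64(-0.0), np.float64(0.007), np.float64(0.028)]
```

View pics/s11.png

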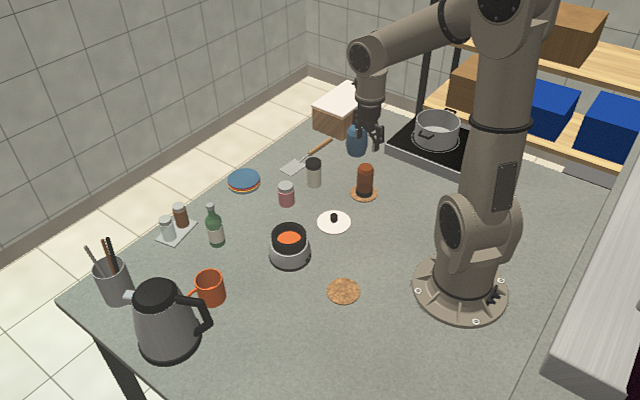

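View pics/w11.png

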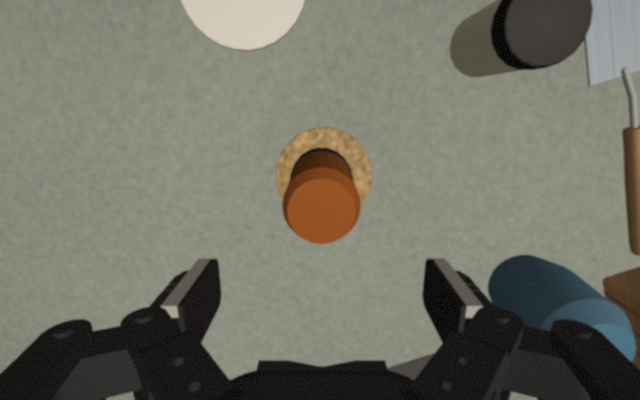

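```bash
python3 -c "
from h import *
print(ctrl.finish_job(), monitor.sense()['t'])"
```

```text
the job is handed in; nothing more can be done
the job is handed in; nothing more can be done
```

The job is done and handed in at about 22 s; the hand-in gives no verdict.

**Lid:** I took it off by the knob and set it flat and right way up on the bare counter at about (0.464, -0.004). That is about 0.2 m from the base axis, measured right after release. In the last pictures it is partly out of the wrist view and still reads flat in the side view.

**Pressing:** The cup met the orange plate at a tool height of 0.1357 m and bottomed out at about 0.1258 m. I held it there for about 2.8 s at roughly 13–15 N. There was one reading near 20 N, and a short dip to about 11 N just before the steady hold.

**Cup:** It stands upright on the right-hand coaster, about 2 mm off centre. Setting it down gave a brief wrist force of about 42 N against the coaster. That is under the 120 N wrist limit, and the coaster is not part of the base.

**Last checks:**
- The plate is up again: it reads 72.5 mm in the side view against 74.5 mm in the wrist view before pressing, and the side camera reads 1.5–4 mm low elsewhere.
- The other things are where they were. The largest apparent shift in network positions was about 23 mm, for the canister, between the first and last side views. The network scatters that much, and the depth fits from before any move already put the canister close to its final position. I saw no contact with it.
- The gripper was open and clear of everything when I handed in.

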